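Engage the pill dispenser's knob and bring up the tablet

TASK

Push the knob of the pill dispenser down into engagement with its carousel: ease it down lightly and rock it until the teeth drop into mesh, never forcing them, then seat it fully home. With the knob in mesh, turn the carousel until the one tablet lies under the middle of the outlet window, then let go with the knob still down; leave the teacup, the bottle and the tweezers alone.

Things in the scene. Friction and masses are not known exactly. Their poses are not given: they have to be found in the camera images.
- dispenser: Clear acrylic pill dispenser fixed on the nightstand: a square box 136 x 136 mm, 50 mm high, with a white base and a clear cover. Origin: centre of its underside, on the nightstand top; z up. The knob and the carousel both turn about its vertical centre line. Its +x axis points from the centre towards the outlet window.
- knob: White knob standing up in the middle of the cover, on the vertical centre line. Grip bar 46 mm long (its x), 14 mm thick (its y), 37 mm tall, on a round flange 46 mm across, 5 mm thick. Origin: on the axis at the foot of the bar (the flange's top), 63.5 mm above the nightstand when fully up. Turns freely both ways about z (its yaw is the bar's direction) and slides down 9 mm.
- knob_top (a point): Centre of the knob bar's top face, 37 mm above the knob's origin, 100.5 mm above the nightstand when the knob is fully up.
- pins (a point): Point on the axis level with the ends of the knob's three steel pins (5 mm diameter, 9 mm long, 18 mm off the axis, 120 degrees apart), which hang under the flange. They drop between the six hub teeth at every 60 degrees (1.05 rad) of turn, with 0.058 rad of play either way. Where these positions lie differs every time and no reading shows it. Pins and teeth may bear at most 15 N.
- press (a joint): How far the knob is pushed down, m: 0 fully up, 0.009 fully home against its stop. It stays where it is left: sliding it takes about 2 N either way. Out of mesh, its pins land on top of the teeth somewhere between 0.002 and 0.005 (it varies); only in mesh can it go on to 0.009.
- carousel: Dark grey wheel of seven compartments (124 mm across) under the clear cover, on the same axis, with a toothed steel hub in its middle; origin on the axis, level with the dispenser's underside. Its +x points to the tablet's compartment. Turns both ways against about 0.09 N m of friction and stays where left; only the knob in mesh drives it, one to one, less the play of 0.058 rad either way.
- dose (a point): Centre of the single white oblong tablet (18 x 8 mm) in its compartment, 44 mm from the axis, 30 mm above the nightstand; it goes round with the carousel. At the start it lies about 45 to 92 degrees counter-clockwise (seen from above) from the outlet window.
- outlet (a point): Centre of the outlet window, a 26 x 26 mm opening with a raised white lip in the clear cover, 44 mm from the axis along the dispenser's +x, 50 mm above the nightstand.
- teacup: Bystander: brown ceramic teacup, 84 mm across with a handle on its +y side, 65 mm high; origin at the centre of its underside.
- bottle: Bystander: capped white plastic bottle, 52 mm across, 105 mm high; origin at the centre of its underside.
- tweezers: Bystander: stainless tweezers, about 110 mm long, 6 mm high, lying flat along their x; origin near the middle of the underside.
Things that resemble listed ones, but are neither listed nor needed, are in the scene too. Of the things like the dispenser, leave any that is red; of the rest the larger one is meant.

How it is judged:
By the outcome, as a careful person would: the job done as asked, in the order asked, and still so for the second after the job is handed in, with the robot touching nothing.
It also fails if it takes over 51 s, if anything falls off the work surface, if the arm or the gripper's body presses on something with over 40 N, if the wrist force passes 120 N, or if a joint passes its speed limit or range.

ROBOT

A 6-joint arm with a two-finger parallel gripper is mounted at the origin on the work surface. World frame = base frame: x ahead of the robot, y to its left, z up, the work surface at z = 0. Lengths are in mm, angles in rad, forces in N, time in s.
With the tool pointing down it reaches from about 275 to 750 mm from the base axis. Payload 10.2 kg.
Tool frame: the origin (TCP) lies at the very end of the fingers, on their centre line; the grasp point (between the pads) lies 19 mm behind it; z points along the fingers, y is the line along which they close (so a half turn about z gives the same grasp; the last joint's range is limited). The gripper opens to 85 mm and grips with 20 to 120 N. Pads are 22 mm wide; open, the fingers measure 114 mm over their backs; the gripper's body (76 mm by 85 mm) begins 54 mm behind the grasp point. The pads swing forward as they close: fully open they stand 13 mm farther back than shut.
Start: joints at [-1.483, 0.313, 1.498, -0, 1.331, -0.223], TCP at [160.543, -499.857, 231.294] pointing down, gripper open.
Joint ranges: [-2.94, 2.94], [-0.97, 2.17], [0.19, 2.56], [-1.23, 4.37], [0.02, 3.11], [-2.88, 2.88]. Speed limits (rad/s): [2.39, 2.39, 3.01, 3.14, 3.14, 3.14].

INTERFACE

Orientations are given as a unit quaternion [w, x, y, z].
In Python, from rig import * gives the robot as it stands. The module is installed in compiled form; this text tells all that it offers.
- The arm moves only by the shell command python3 -m crank 'ROWS' [FORCE]. ROWS is JSON, a list that holds one entry, the list of rows, each a list of 7 numbers: the shift along the tool's x, y, z in units of 25 mm (1.0 is 25 mm), then the turn, a rotation vector about the tool's x, y, z in units of 8 degrees (1.0 is 8 degrees), then the finger opening in mm, from 0 to 85.4. A call has exactly 8 rows; each row shifts and turns the commanded pose from where the row before left it, along the tool's axes as they then stand; what a row does not reach is not made up. A row lasts 1/10 s, in which the tool goes at most 50 mm and 8.59 degrees, less where a joint would pass 70% of its speed; a pose out of reach is approached as far as the arm can. A call is refused whole if a number of a shift passes 1 or a number of a turn 1, either way. A call with a gripper value outside its range is refused whole. The fingers move at their own pace and stop on an object; FORCE is the grip in N (left out, the last holds). Time passes only in rows, so rows that do not move let the fingers close, or fill a call up. It gives the time, the measured TCP pose, the force, the opening and the grip force at its end, in the units of the state.
- sense(): the state, without advancing time (a new reading comes with each control period).
- capture(name): name is "scene" or "top"; returns the picture (384x512x3 uint8, blue, green, red); there is no depth.
- camera_model(name): a dict with "fx", "fy", "cx", "cy" (pixels), "world_from_camera" (4x4, takes a point from camera to world coordinates). Camera axes: x right, y up, looking along -z (the intrinsics and any distortion apply to the point x, -y, -z); pixel columns grow to the right and rows downward; lengths in mm; the calibration is good to about 2 mm. A picture is of the moment at which its call begins. camera_model takes no time and is no camera call.
- finish_job(): hands the job in; it is judged then, once.
The state is a dict: "time_s": time; "joints": joint angles; "dq": joint speeds; "tau": joint torques, N m; "eef_pos": TCP position; "ee_rot": TCP orientation; "force": force on the tool from outside, world axes, zero at the start; "wrist_torque": the same for the moment, N m; "grip_width": opening from 0.0 (shut) to 1.0 (fully open); "grip_force": force on a finger pad.
Only numpy, scipy, OpenCV 4.12 (cv2) and the standard library are available. Lean on these libraries where they do the work, as an engineer would, in place of code of your own. Each camera call takes 0.05 s, during which the arm holds its last target. There are 200 camera calls.

## Working session

There is one attempt and no reset: what is moved stays moved. The work goes in short steps, Python scripts to look and compute and a shell command to move; the robot and the scene stay as the last step left them, time stands still between calls to the robot, and variables do not carry over. Pictures are saved under pics/ and viewed, at most 10 in all, crops included, and the job is handed in when it is done.

```bash
mkdir -p pics
cat > h.py <<'E'
from rig import *
import numpy as np, cv2
def ray(name,u,v,z):
    m=camera_model(name); T=np.array(m["world_from_camera"])
    d=np.array([(u-m["cx"])/m["fx"],-(v-m["cy"])/m["fy"],-1.0])
    D=T[:3,:3]@d; o=T[:3,3]; return o+D*(z-o[2])/D[2]
def proj(name,p):
    m=camera_model(name); T=np.array(m["world_from_camera"])
    c=T[:3,:3].T@(np.array(p)-T[:3,3]); return m["cx"]+m["fx"]*c[0]/-c[2], m["cy"]-m["fy"]*c[1]/-c[2]
E
python3 - <<'E'
from h import *
for n in("scene","top"):
    m=camera_model(n); print(n,{k:np.round(v,3).tolist() for k,v in m.items()})
a=capture("top");cv2.imwrite("pics/top0.png",a)
b=capture("scene");cv2.imwrite("pics/scene0.png",b)
print(sense())
E
```

```text
scene {'fx': 349.076, 'fy': 349.076, 'cx': 251.69, 'cy': 191.114, 'world_from_camera': [[0.349, -0.726, 0.593, 960.123], [0.937, 0.275, -0.214, -178.057], [-0.008, 0.63, 0.777, 708.031], [0.0, 0.0, 0.0, 1.0]]}
top {'fx': 352.245, 'fy': 352.245, 'cx': 257.928, 'cy': 192.441, 'world_from_camera': [[0.012, 0.996, -0.092, 441.256], [-1.0, 0.01, -0.023, -10.913], [-0.022, 0.092, 0.995, 835.595], [0.0, 0.0, 0.0, 1.0]]}
{'time_s': 0.1, 'joints': array([-1.48339361e+00,  3.13418231e-01,  1.49836099e+00, -2.21112410e-05,
        1.33099642e+00, -2.23448232e-01]), 'dq': array([-0.00058496, -0.00184917, -0.0019596 , -0.00013389,  0.00026009,
       -0.00128123]), 'tau': array([ 3.69972709e-03, -4.12897038e+01, -2.60137957e+01, -7.98929204e-05,
        3.05663190e-03, -1.05768844e-06]), 'eef_pos': array([ 160.51959787, -499.61747842,  230.77997081]), 'ee_rot': array([-5.90856807e-04,  9.87945176e-01,  1.54803032e-01,  2.94912096e-05]), 'force': array([-0.12665642, -0.03017784,  0.10148897]), 'wrist_torque': array([-0.04674514,  0.01076799,  0.01324993]), 'grip_force': 0.0, 'grip_width': 0.9980206595807745}
```

View pics/top0.png

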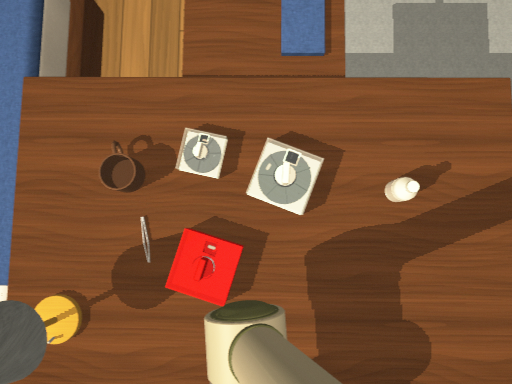

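View pics/scene0.png

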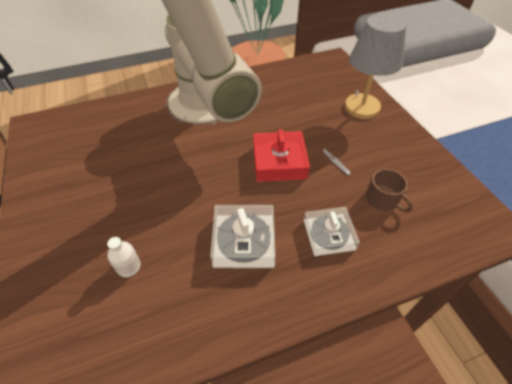

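Run:
```python
from h import *
a=cv2.imread("pics/top0.png");b=cv2.imread("pics/scene0.png")
A=cv2.resize(a[130:222,240:332],None,fx=6.5,fy=6.5,interpolation=cv2.INTER_CUBIC)
B=cv2.resize(b[195:280,200:285],None,fx=2.3,fy=2.3,interpolation=cv2.INTER_CUBIC)
B=cv2.copyMakeBorder(B,0,A.shape[0]-B.shape[0],0,0,cv2.BORDER_CONSTANT)
cv2.imwrite("pics/crop0.png",np.hstack([A,B]))
```

```text
(no output)
```

View pics/crop0.png

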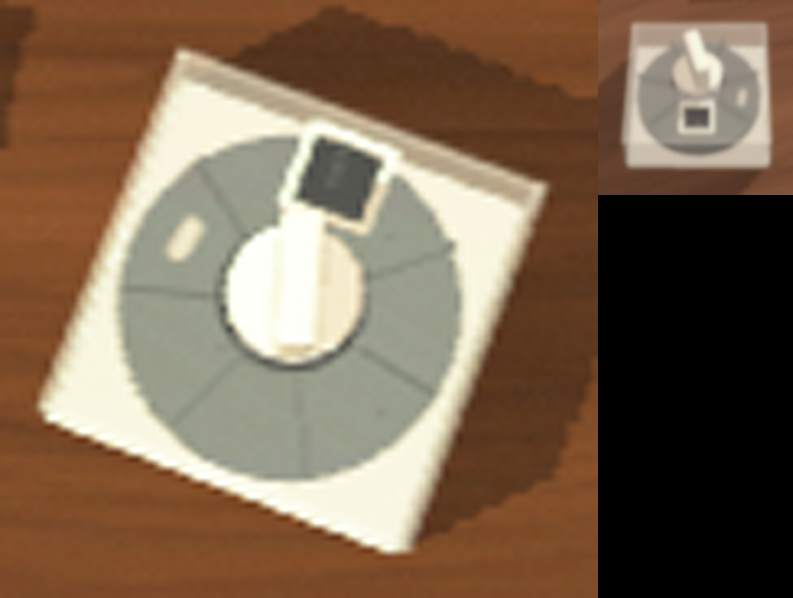

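Run:
```python
from h import *
def P(x,y,z): return ray("top",240+(x+.5)/6.5-.5,130+(y+.5)/6.5-.5,z)
c=[P(*q,50) for q in((180,52),(547,185),(410,552),(42,410))]
for i in range(4): print("corner",c[i].round(1),"side",np.linalg.norm(c[i]-c[i-1]).round(1))
print("mean",np.mean(c,0))
for n,q,z in(("disc",(290,307),28),("flange",(294,295),63.5),("outlet",(340,178),50),("dose",(184,239),30),("bartop0",(305,210),100.5),("bartop1",(295,348),100.5)): print(n,P(*q,z).round(1))
C=(P(290,307,28)+P(294,295,63.5))/2
ang=lambda p:np.degrees(np.arctan2(p[1]-C[1],p[0]-C[0]))
o=P(340,178,50);d=P(184,239,30)
print("r out",np.hypot(*(o-C)[:2]),"a",ang(o),"r dose",np.hypot(*(d-C)[:2]),ang(d),"diff",ang(d)-ang(o))
e=c[0]-c[3];f=c[1]-c[2];g=c[0]-c[1];h=c[3]-c[2]
print([np.degrees(np.arctan2(v[1],v[0])).round(1) for v in(e,f,g,h)])
# window in scene
for n,u,v,z in(("outlet",200+697/1,0,50),):pass
sB=lambda x,y,z: ray("scene",200+(x-598)/2.3,195+y/2.3,z).round(1)
print("scene outlet",sB(697,117,50),"dose",sB(742,97,30),"bar",sB(693,36,100.5))
r=sense()["ee_rot"]
from scipy.spatial.transform import Rotation as R
print(R.from_quat(r,scalar_first=True).as_matrix().round(3))
```

```text
corner [639.3 -12.1  50. ] side 134.4
corner [ 593.2 -139.7   50. ] side 135.6
corner [465.7 -92.4  50. ] side 136.0
corner [513.2  34.2  50. ] side 135.2
mean [552.85561616 -52.50435109  50.        ]
disc [552.8 -52.1  28. ]
flange [552.  -51.7  63.5]
outlet [595.1 -68.1  50. ]
dose [576.6 -14.3  30. ]
bartop0 [574.6 -53.1 100.5]
bartop1 [529.5 -50.1 100.5]
r out 45.64574613589765 a -20.798024159344237 r dose 44.72568286210372 57.304389454539255 diff 78.1024136138835
[np.float64(-20.2), np.float64(-20.3), np.float64(70.1), np.float64(69.5)]
scene outlet [593.8 -67.1  50. ] dose [577.1 -14.8  30. ] bar [539.2 -50.3 100.5]
[[ 0.952  0.306 -0.   ]
 [ 0.306 -0.952  0.001]
 [ 0.    -0.001 -1.   ]]
```

I chose between three look-alikes in the top image: red at (205,267), a small white one at (203,153), and a large white one at (285,176). The task means the large white one, and the crop confirms it, with sides of about 135 mm. Its axis is at about (552.5, -52) and the outlet at -20.3°. The tablet is at 57.3°, so it needs about 77.6° clockwise. The bar's yaw is about -3.8°. I'll grip it flipped, at tool yaw 176°, to leave the wrist enough range.

```bash
python3 -m crank '[[[0.85,-0.51,0,0,0,0,85],[0.85,-0.51,0,0,0,0,85],[0.85,-0.51,0,0,0,0,85],[0.85,-0.51,0,0,0,0,85],[0.85,-0.51,0,0,0,0,85],[0.85,-0.51,0,0,0,0,85],[0.85,-0.51,0,0,0,0,85],[0.85,-0.51,0,0,0,0,85]]]' 30
python3 -m crank '[[[0.85,-0.51,0,0,0,0,85],[0.85,-0.51,0,0,0,0,85],[0.85,-0.51,0,0,0,0,85],[0.85,-0.51,0,0,0,0,85],[0.85,-0.51,0,0,0,0,85],[0.85,-0.51,0,0,0,0,85],[0.85,-0.51,0,0,0,0,85],[0.85,-0.51,0,0,0,0,85]]]'
python3 -m crank '[[[0.85,-0.51,0,0,0,0,85],[0.85,-0.51,0,0,0,0,85],[0.85,-0.51,0,0,0,0,85],[0.85,-0.51,0,0,0,0,85],[0.85,-0.51,0,0,0,0,85],[0.85,-0.51,0,0,0,0,85],[0.85,-0.51,0,0,0,0,85],[0.85,-0.51,0,0,0,0,85]]]'
python3 -m crank '[[[0,0,0.2,0,0,-1,85],[0,0,0.2,0,0,-1,85],[0,0,0.2,0,0,-1,85],[0,0,0.2,0,0,-1,85],[0,0,0.2,0,0,-1,85],[0,0,0.2,0,0,-1,85],[0,0,0.2,0,0,-1,85],[0,0,0.2,0,0,-1,85]]]'
python3 -m crank '[[[0,0,0.2,0,0,-1,85],[0,0,0.2,0,0,-1,85],[0,0,0.2,0,0,-1,85],[0,0,0.2,0,0,-1,85],[0,0,0.2,0,0,-1,85],[0,0,0.2,0,0,-1,85],[0,0,0.2,0,0,-1,85],[0,0,0.2,0,0,-1,85]]]'
python3 - <<'E'
from h import *
from scipy.spatial.transform import Rotation as R
s=sense();print(s["eef_pos"],s["joints"])
M=R.from_quat(s["ee_rot"],scalar_first=True).as_matrix()
print(np.degrees(np.arctan2(M[1,0],M[0,0])),M.round(3), (M.T@(np.array([552.5,-52,71])-s["eef_pos"]))/25)
E
```

```text
time_s: 0.9
eef_pos: [291.7, -349.8, 231.0]
ee_rot: [-0.0, 0.988, 0.155, -0.0]
force: [-0.0, -0.7, -0.2]
grip_width: 0.996
grip_force: 0.0
time_s: 1.7
eef_pos: [422.4, -200.7, 231.0]
ee_rot: [-0.0, 0.988, 0.155, -0.0]
force: [-0.3, -0.6, -0.4]
grip_width: 0.994
grip_force: 0.0
time_s: 2.5
eef_pos: [553.0, -51.6, 230.9]
ee_rot: [-0.0, 0.988, 0.155, -0.0]
force: [-0.1, -0.9, 0.2]
grip_width: 0.995
grip_force: 0.0
time_s: 3.3
eef_pos: [552.4, -52.5, 190.7]
ee_rot: [-0.0, 0.754, 0.657, -0.0]
force: [1.1, 0.1, 0.1]
grip_width: 0.993
grip_force: 0.0
time_s: 4.1
eef_pos: [552.3, -52.5, 150.7]
ee_rot: [-0.0, 0.291, 0.957, -0.0]
force: [0.1, -0.3, 0.4]
grip_width: 0.994
grip_force: 0.0
[552.33248295 -52.4980932  150.73247053] [-3.05937376e-01  4.51453020e-01  1.51786460e+00 -2.08033865e-05
  1.17305753e+00 -1.28570011e+00]
146.13672634737526 [[-0.83   0.557 -0.001]
 [ 0.557  0.83   0.   ]
 [ 0.001 -0.    -1.   ]] [3.16004424e-03 2.10383348e-02 3.18929714e+00]
```

```bash
python3 -m crank '[[[0,0,0.4,0,0,-0.94,85],[0,0,0.4,0,0,-0.94,85],[0,0,0.4,0,0,-0.94,85],[0,0,0.4,0,0,-0.94,85],[0,0,0.4,0,0,0,85],[0,0,0.4,0,0,0,85],[0,0,0.4,0,0,0,85],[0,0,0.4,0,0,0,85]]]' 30
python3 - <<'E'
from h import *
b=capture("scene");t=capture("top")
A=cv2.resize(b[170:285,190:305],None,fx=3.4,fy=3.4,interpolation=cv2.INTER_CUBIC)
B=cv2.resize(t[120:235,230:345],None,fx=3.4,fy=3.4,interpolation=cv2.INTER_CUBIC)
cv2.imwrite("pics/g1.png",np.hstack([A,B]));print(sense()["eef_pos"])
E
```

```text
time_s: 4.9
eef_pos: [552.5, -52.6, 70.5]
ee_rot: [-0.0, 0.037, 0.999, -0.0]
force: [-0.3, 0.1, 0.6]
grip_width: 0.996
grip_force: 0.0
[551.83227498 -52.36023739  69.79464559]
```

View pics/g1.png

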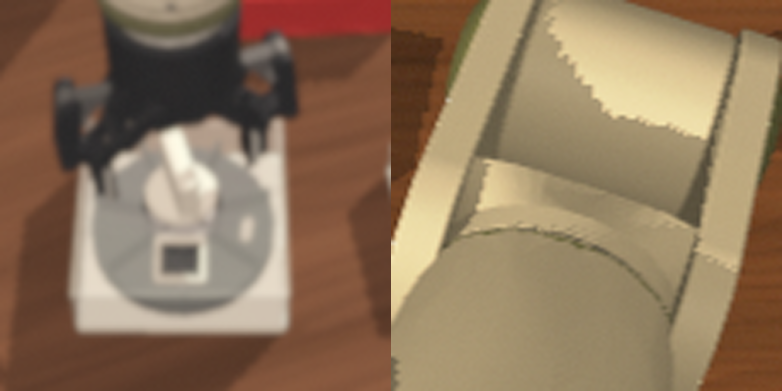

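The fingers straddle the bar. The scene camera still sees the tablet at (245,228) and the window at (180,258) in the crop; the arm blocks the top camera. Closing now.

```bash
python3 -m crank '[[[0,0,0,0,0,0,50],[0,0,0,0,0,0,25],[0,0,0,0,0,0,10],[0,0,0,0,0,0,8],[0,0,0,0,0,0,8],[0,0,0,0,0,0,8],[0,0,0,0,0,0,8],[0,0,0,0,0,0,8]]]' 30
python3 - <<'E'
from h import *
s=sense();print(s["eef_pos"],s["force"],s["wrist_torque"],s["grip_width"]*85.4)
E
```

```text
time_s: 5.8
eef_pos: [552.6, -52.5, 71.4]
ee_rot: [0.0, 0.036, 0.999, 0.0]
force: [0.2, 1.9, 1.0]
grip_width: 0.158
grip_force: 34.6
[552.6343135  -52.46482791  71.41738209] [0.16169058 1.9283422  1.03181717] [ 0.17199959 -0.12235722 -0.02351844] 13.470069216557118
```

```bash
cat > s.py <<'E'
from h import *
from scipy.spatial.transform import Rotation as R
s=sense();M=R.from_quat(s["ee_rot"],scalar_first=True).as_matrix()
print("z",s["eef_pos"].round(2),"F",s["force"].round(2),"T",s["wrist_torque"].round(3),"yaw",np.degrees(np.arctan2(M[1,0],M[0,0])).round(2))
E
python3 -m crank '[[[0,0,0.01,0,0,0,8],[0,0,0.01,0,0,0,8],[0,0,0.01,0,0,0,8],[0,0,0.01,0,0,0,8],[0,0,0.01,0,0,0,8],[0,0,0.01,0,0,0,8],[0,0,0.01,0,0,0,8],[0,0,0.0,0,0,0,8]]]' >/dev/null; python3 s.py
```

```text
z [552.56 -52.52  69.5 ] F [0.98 1.44 0.75] T [ 0.319 -0.281 -0.037] yaw 175.89
```

```bash
python3 -m crank '[[[0,0,0.01,0,0,0,8],[0,0,0.01,0,0,0,8],[0,0,0,0,0,0,8],[0,0,0,0,0,0,8],[0,0,0,0,0,0,8],[0,0,0,0,0,0,8],[0,0,0,0,0,0,8],[0,0,0,0,0,0,8]]]' >/dev/null; python3 s.py
python3 -m crank '[[[0,0,0.01,0,0,0,8],[0,0,0.01,0,0,0,8],[0,0,0,0,0,0,8],[0,0,0,0,0,0,8],[0,0,0,0,0,0,8],[0,0,0,0,0,0,8],[0,0,0,0,0,0,8],[0,0,0,0,0,0,8]]]' >/dev/null; python3 s.py
```

```text
z [552.54 -52.52  69.03] F [ 2.37  2.72 -0.1 ] T [ 0.459 -0.368 -0.055] yaw 175.89
z [552.56 -52.54  68.59] F [2.26 2.49 2.14] T [ 0.459 -0.299  0.   ] yaw 175.89
```

```bash
for i in 1; do :; done
python3 -m crank '[[[0,0,0.012,0,0,0,8],[0,0,0,0,0,0,8],[0,0,0,0,0,0,8],[0,0,0,0,0,0,8],[0,0,0,0,0,0,8],[0,0,0,0,0,0,8],[0,0,0,0,0,0,8],[0,0,0,0,0,0,8]]]' >/dev/null; python3 s.py
```

```text
z [552.62 -52.59  68.42] F [-0.17  2.89  4.31] T [ 0.552 -0.208 -0.039] yaw 175.89
```

```bash
python3 -m crank '[[[0,0,0.012,0,0,0,8],[0,0,0,0,0,0,8],[0,0,0,0,0,0,8],[0,0,0,0,0,0,8],[0,0,0,0,0,0,8],[0,0,0,0,0,0,8],[0,0,0,0,0,0,8],[0,0,0,0,0,0,8]]]' >/dev/null; python3 s.py
```

```text
z [552.63 -52.56  68.24] F [1.05 2.54 6.34] T [ 0.572 -0.093 -0.028] yaw 175.89
```

```bash
python3 -m crank '[[[0,0,0,0,0,0.14,8],[0,0,0,0,0,0.14,8],[0,0,0,0,0,0.14,8],[0,0,0,0,0,0.14,8],[0,0,0,0,0,0.14,8],[0,0,0,0,0,0.14,8],[0,0,0,0,0,0.14,8],[0,0,0,0,0,0,8]]]' |head -1; python3 s.py
```

```text
time_s: 10.6
z [552.49 -52.53  67.75] F [ 2.25  2.86 -1.83] T [ 0.499 -0.608 -0.062] yaw 168.0
```

```bash
python3 -m crank '[[[0,0,0,0,0,0.14,8],[0,0,0,0,0,0.14,8],[0,0,0,0,0,0.14,8],[0,0,0,0,0,0.14,8],[0,0,0,0,0,0.14,8],[0,0,0,0,0,0.14,8],[0,0,0,0,0,0.14,8],[0,0,0,0,0,0,8]]]' |head -1; python3 s.py
```

```text
time_s: 11.4
z [552.47 -52.51  67.87] F [ 3.9   3.44 -3.25] T [ 0.621 -0.683  0.032] yaw 160.16
```

```bash
python3 - <<'E'
from h import *
b=capture("scene")
A=cv2.resize(b[190:270,205:285],None,fx=7,fy=7,interpolation=cv2.INTER_CUBIC)
cv2.imwrite("pics/g2.png",A)
for d in(57.3,49,41): 
  a=np.radians(d);print(d,(np.array(proj("scene",(552.5+44*np.cos(a),-52+44*np.sin(a),30)))-(205,190))*7)
E
python3 s.py
```

```text
57.3 [401.93952407 328.35935319]
49 [396.69467114 344.7170453 ]
41 [389.01947494 359.81711577]
z [552.46 -52.48  67.86] F [ 4.7   2.47 -3.39] T [ 0.618 -0.671  0.098] yaw 160.2
```

View pics/g2.png

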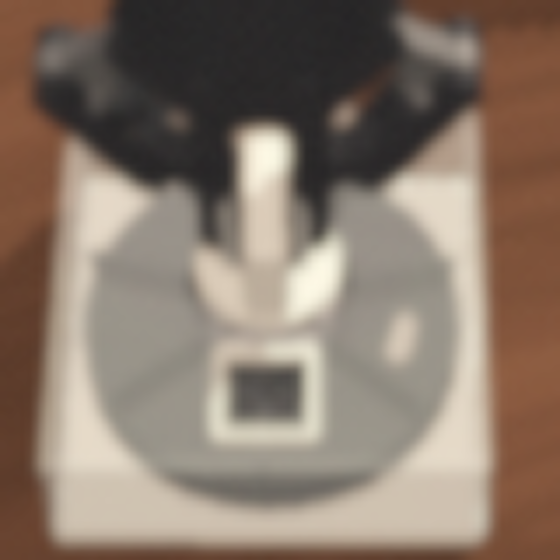

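```bash
cat > dose.py <<'E'
from h import *
from scipy.optimize import minimize
def loc(b,g=None):
    C=np.array([552.5,-52.2]); best=None
    gr=b.astype(float).sum(2)/3
    th=np.radians(np.arange(-40,75,0.5)); val=[]
    for t in th:
        x=np.array([np.cos(t),np.sin(t)]);y=np.array([-x[1],x[0]])
        def m(us,vs):
            P=np.array([proj("scene",(*(C+x*u+y*v),30)) for u in us for v in vs],np.float32)
            return cv2.remap(gr.astype(np.float32),P[:,:1].copy(),P[:,1:].copy(),cv2.INTER_LINEAR).mean()
        val.append((m([44-6,44,44+6],[-2,0,2]),m([36,40,44,48,52],[-2,0,2]),m([42,44,46],[-7,-3,0,3,7])))
    return np.degrees(th),np.array(val)
if __name__=="__main__":
    import sys
    b=cv2.imread(sys.argv[1]) if len(sys.argv)>1 else capture("scene")
    if len(sys.argv)==1: cv2.imwrite("pics/last.png",b)
    th,v=loc(b)
    for k in (1,2):
        w=v[:,k]-np.median(v[:,k]); w[th<-5]=0 
        i=w.argmax(); s=slice(max(i-16,0),i+17); ww=np.clip(w[s]-5,0,None); print(th[i],(th[s]*ww).sum()/ww.sum(),w[i])
E
python3 dose.py pics/scene0.png; python3 dose.py; python3 s.py
```

```text
z [552.47 -52.5   67.87] F [ 3.86  3.07 -4.6 ] T [ 0.602 -0.68   0.039] yaw 160.21Traceback (most recent call last):
  File "dose.py", line 18, in <module>
    th,v=loc(b)
         ~~~^^^
  File "dose.py", line 12, in loc
    val.append((m([44-6,44,44+6],[-2,0,2]),m([36,40,44,48,52],[-2,0,2]),m([42,44,46],[-7,-3,0,3,7])))
                                                                        ~^^^^^^^^^^^^^^^^^^^^^^^^^^
  File "dose.py", line 10, in m
    P=np.array([proj("scene",(*(C+x*u+y*v),30)) for u in us for v in vs],np.float32)
                ~~~~^^^^^^^^^^^^^^^^^^^^^^^^^^^
  File "h.py", line 8, in proj
    m=camera_model(name); T=np.array(m["world_from_camera"])
ValueError: time passes only in moves, steps and waits
Traceback (most recent call last):
  File "dose.py", line 18, in <module>
    th,v=loc(b)
         ~~~^^^
  File "dose.py", line 12, in loc
    val.append((m([44-6,44,44+6],[-2,0,2]),m([36,40,44,48,52],[-2,0,2]),m([42,44,46],[-7,-3,0,3,7])))
                                                                        ~^^^^^^^^^^^^^^^^^^^^^^^^^^
  File "dose.py", line 10, in m
    P=np.array([proj("scene",(*(C+x*u+y*v),30)) for u in us for v in vs],np.float32)
                ~~~~^^^^^^^^^^^^^^^^^^^^^^^^^^^
  File "h.py", line 8, in proj
    m=camera_model(name); T=np.array(m["world_from_camera"])
ValueError: time passes only in moves, steps and waits
```

```bash
cat > dose.py <<'E'
from h import *
import sys
m=camera_model("scene");T=np.array(m["world_from_camera"])
b=cv2.imread(sys.argv[1]) if len(sys.argv)>1 else capture("scene")
if len(sys.argv)==1: cv2.imwrite("pics/last.png",b)
th=np.arange(-45,76,0.5);r=np.arange(34,55,1.)
A,Rr=np.meshgrid(np.radians(th),r)
W=np.stack([552.5+Rr*np.cos(A),-52.2+Rr*np.sin(A),30+0*A],-1)
c=(W-T[:3,3])@T[:3,:3]
u=m["cx"]-m["fx"]*c[...,0]/c[...,2];v=m["cy"]+m["fy"]*c[...,1]/c[...,2]
g=cv2.remap(b.mean(2).astype(np.float32),u.astype(np.float32),v.astype(np.float32),cv2.INTER_CUBIC)
p=g[4:17].mean(0);w=p-np.median(p);w[th<0]=0
i=w.argmax();s=slice(max(i-14,0),i+15);ww=np.clip(w[s]-.25*w[i],0,None)
print("dose angle",((th[s]*ww).sum()/ww.sum()).round(2),"peak",w[i].round(1))
E
python3 dose.py pics/scene0.png; python3 dose.py
```

```text
dose angle 1.05 peak 33.5
dose angle 1.03 peak 33.5
```

```bash
sed -i 's/w\[th<0\]=0/w[th<20]=0/' dose.py; python3 dose.py pics/scene0.png; python3 dose.py pics/last.png
```

```text
dose angle 58.24 peak 20.4
dose angle 52.03 peak 20.4
```

The tablet moved about 6° with the knob, so the teeth are in mesh. I'll back off to mid-play and press gently.

```bash
python3 -m crank '[[[0,0,0,0,0,-0.2,8],[0,0,0,0,0,-0.2,8],[0,0,0.01,0,0,0,8],[0,0,0.01,0,0,0,8],[0,0,0.01,0,0,0,8],[0,0,0.01,0,0,0,8],[0,0,0,0,0,0,8],[0,0,0,0,0,0,8]]]' |head -1; python3 s.py
```

```text
time_s: 12.35
z [552.55 -52.54  67.  ] F [1.42 4.09 1.47] T [ 0.671 -0.411 -0.045] yaw 163.41
```

```bash
python3 -m crank '[[[0,0,0.01,0,0,0,8],[0,0,0.01,0,0,0,8],[0,0,0.01,0,0,0,8],[0,0,0.01,0,0,0,8],[0,0,0.01,0,0,0,8],[0,0,0.01,0,0,0,8],[0,0,0,0,0,0,8],[0,0,0,0,0,0,8]]]' |head -1; python3 s.py
```

```text
time_s: 13.15
z [552.52 -52.54  65.36] F [1.17 4.69 0.14] T [ 0.64  -0.43   0.002] yaw 163.41
```

```bash
python3 -m crank '[[[0,0,0.014,0,0,0,8],[0,0,0.014,0,0,0,8],[0,0,0.014,0,0,0,8],[0,0,0.014,0,0,0,8],[0,0,0.014,0,0,0,8],[0,0,0.014,0,0,0,8],[0,0,0.014,0,0,0,8],[0,0,0,0,0,0,8]]]' |head -1; python3 s.py
```

```text
time_s: 13.95
z [552.53 -52.56  62.94] F [1.61 3.99 0.61] T [ 0.665 -0.491  0.018] yaw 163.41
```

```bash
python3 -m crank '[[[0,0,0.012,0,0,0,8],[0,0,0.012,0,0,0,8],[0,0,0.012,0,0,0,8],[0,0,0,0,0,0,8],[0,0,0,0,0,0,8],[0,0,0,0,0,0,8],[0,0,0,0,0,0,8],[0,0,0,0,0,0,8]]]' |head -1; python3 s.py
```

```text
time_s: 14.75
z [552.7  -52.6   62.86] F [0.36 3.13 8.59] T [0.766 0.036 0.005] yaw 163.41
```

```bash
python3 -m crank '[[[0,0,0.012,0,0,0,8],[0,0,0,0,0,0,8],[0,0,0,0,0,0,8],[0,0,-0.02,0,0,0,8],[0,0,-0.02,0,0,0,8],[0,0,0,0,0,0.2,8],[0,0,0,0,0,0.3,8],[0,0,0,0,0,0.3,8]]]' |head -1; python3 s.py
python3 -m crank '[[[0,0,0,0,0,0.5,8],[0,0,0,0,0,0.5,8],[0,0,0,0,0,0.5,8],[0,0,0,0,0,0.5,8],[0,0,0,0,0,0.5,8],[0,0,0,0,0,0.5,8],[0,0,0,0,0,0.5,8],[0,0,0,0,0,0.5,8]]]' |head -1; python3 s.py; python3 dose.py
```

```text
time_s: 15.55
z [552.59 -52.52  62.91] F [2.14 3.69 4.27] T [ 0.741 -0.314  0.107] yaw 156.85
time_s: 16.35
z [552.66 -52.41  62.9 ] F [2.49 4.21 3.87] T [ 0.894 -0.378  0.132] yaw 124.78
dose angle 22.99 peak 24.9
```

```bash
python3 -m crank '[[[0,0,0,0,0,0.5,8],[0,0,0,0,0,0.5,8],[0,0,0,0,0,0.5,8],[0,0,0,0,0,0.5,8],[0,0,0,0,0,0.5,8],[0,0,0,0,0,0.5,8],[0,0,0,0,0,0.5,8],[0,0,0,0,0,0,8]]]' |head -1; python3 s.py
python3 - <<'E'
from h import *
b=capture("scene");cv2.imwrite("pics/g3raw.png",b)
cv2.imwrite("pics/g3.png",cv2.resize(b[205:265,215:275],None,fx=10,fy=10,interpolation=cv2.INTER_CUBIC))
for d in(-20.3,-16,-10):
  a=np.radians(d);print(d,[(np.array(proj("scene",(552.5+44*np.cos(a),-52.2+44*np.sin(a),z)))-(215,205)+.5)*10-.5 for z in (30,50)])
E
```

```text
time_s: 17.2
z [552.78 -52.35  62.92] F [3.09 5.66 3.4 ] T [ 0.919 -0.533  0.003] yaw 96.83
-20.3 [array([285.65134354, 460.02059687]), array([283.16537859, 413.79644151])]
-16 [array([300.66437632, 459.44132794]), array([298.48876184, 413.20902101])]
-10 [array([321.46258399, 456.97719406]), array([319.71743172, 410.71530665])]
```

View pics/g3.png

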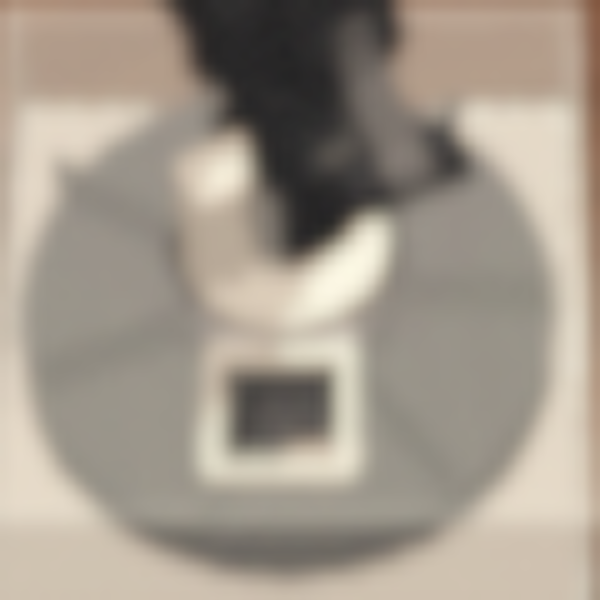

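```bash
cat > walls.py <<'E'
from h import *
import sys
from scipy.ndimage import gaussian_filter1d as G
from scipy.signal import find_peaks
m=camera_model("scene");T=np.array(m["world_from_camera"])
for f in sys.argv[1:]:
  b=cv2.imread(f)
  th=np.arange(-130,90,0.25);r=np.arange(47,58,.5)
  A,Rr=np.meshgrid(np.radians(th),r)
  W=np.stack([552.5+Rr*np.cos(A),-52.2+Rr*np.sin(A),32+0*A],-1)
  c=(W-T[:3,3])@T[:3,:3]
  u=m["cx"]-m["fx"]*c[...,0]/c[...,2];v=m["cy"]+m["fy"]*c[...,1]/c[...,2]
  g=cv2.remap(b.mean(2).astype(np.float32),u.astype(np.float32),v.astype(np.float32),cv2.INTER_CUBIC).mean(0)
  h=G(g,6)-G(g,40);pk,pr=find_peaks(-h,prominence=2)
  print(f,[(th[i],h[i].round(1)) for i in pk])
E
python3 walls.py pics/scene0.png pics/last.png pics/g3raw.png
```

```text
pics/scene0.png [(np.float64(-121.5), np.float32(-4.4)), (np.float64(-69.75), np.float32(-5.9)), (np.float64(-48.25), np.float32(-8.8)), (np.float64(-23.5), np.float32(-1.1)), (np.float64(4.25), np.float32(-8.0)), (np.float64(32.5), np.float32(-7.0)), (np.float64(84.25), np.float32(-3.8))]
pics/last.png [(np.float64(-110.25), np.float32(-4.8)), (np.float64(-57.5), np.float32(-9.1)), (np.float64(-21.25), np.float32(-1.0)), (np.float64(3.25), np.float32(-10.9)), (np.float64(43.5), np.float32(-5.9))]
pics/g3raw.png [(np.float64(-87.25), np.float32(-5.5)), (np.float64(-48.5), np.float32(-8.8)), (np.float64(-23.0), np.float32(-1.9)), (np.float64(13.75), np.float32(-7.9)), (np.float64(67.0), np.float32(-4.1))]
```

```bash
python3 -m crank '[[[0,0,0,0,0,0.2,8],[0,0,0,0,0,0.2,8],[0,0,0,0,0,0.2,8],[0,0,0,0,0,0.2,8],[0,0,0,0,0,0.2,8],[0,0,0,0,0,0.19,8],[0,0,0,0,0,0,8],[0,0,0,0,0,0,8]]]' |head -1; python3 s.py
python3 -c "
from h import *
cv2.imwrite('pics/g4raw.png',capture('scene'))"; python3 walls.py pics/g4raw.png
```

```text
time_s: 18.05
z [552.82 -52.37  62.91] F [3.   5.16 3.26] T [ 0.964 -0.565 -0.01 ] yaw 87.41
pics/g4raw.png [(np.float64(-96.25), np.float32(-4.9)), (np.float64(-47.0), np.float32(-13.6)), (np.float64(-21.25), np.float32(-0.2)), (np.float64(5.25), np.float32(-13.0)), (np.float64(58.0), np.float32(-4.2))]
```

```bash
python3 -m crank '[[[0,0,0,0,0,0.06,8],[0,0,0,0,0,0,8],[0,0,0.012,0,0,-0.2,8],[0,0,0,0,0,-0.15,8],[0,0,0,0,0,0,8],[0,0,0,0,0,0,25],[0,0,0,0,0,0,60],[0,0,0,0,0,0,85]]]' |head -1; python3 s.py
python3 -m crank '[[[0,0,0,0,0,0,85],[0,0,0,0,0,0,85],[0,0,0,0,0,0,85],[0,0,-0.4,0,0,0,85],[0,0,-0.8,0,0,0,85],[0,0,-1,0,0,0,85],[0,0,-1,0,0,0,85],[0,0,-1,0,0,0,85]]]'; python3 s.py
```

```text
time_s: 18.9
z [552.13 -52.84  62.07] F [ 0.44  0.96 -0.24] T [ 0.004  0.028 -0.043] yaw 89.77
time_s: 19.7
eef_pos: [552.5, -52.5, 169.4]
ee_rot: [0.0, 0.708, 0.706, 0.0]
force: [0.5, -0.6, -0.7]
grip_width: 0.996
grip_force: 0.0
z [552.47 -52.51 169.36] F [ 0.49 -0.55 -0.74] T [-0.015 -0.023  0.009] yaw 89.81
```

```bash
python3 -m crank '[[[-0.5,0,-1,0,0,0,85],[-1,-0.5,-1,0,0,0,85],[-1,-0.5,-1,0,0,0,85],[-1,-0.8,0,0,0,0,85],[-1,-0.8,0,0,0,0,85],[-1,-0.8,0,0,0,0,85],[-1,-0.8,0,0,0,0,85],[-1,-0.8,0,0,0,0,85]]]'|head -2
python3 -m crank '[[[-1,-0.8,0,0,0,0,85],[-1,-0.8,0,0,0,0,85],[-1,-0.5,0,0,0,0,85],[-1,0,0,0,0,0,85],[-1,0,0,0,0,0,85],[0,0,0,0,0,0,85],[0,0,0,0,0,0,85],[0,0,0,0,0,0,85]]]'|head -2
python3 - <<'E'
from h import *
t=capture("top");b=capture("scene");cv2.imwrite("pics/top5.png",t);cv2.imwrite("pics/g5raw.png",b)
A=cv2.resize(t[130:222,240:332],None,fx=6,fy=6,interpolation=cv2.INTER_CUBIC)
B=cv2.resize(b[195:280,200:285],None,fx=2.8,fy=2.8,interpolation=cv2.INTER_CUBIC)
C=cv2.resize(t,(238,178));B=np.vstack([B,C])
cv2.imwrite("pics/f5.png",np.hstack([A,cv2.copyMakeBorder(B,0,552-B.shape[0],0,0,0)]))
E
python3 walls.py pics/g5raw.png
```

```text
time_s: 20.5
eef_pos: [425.9, -240.4, 243.4]
time_s: 21.3
eef_pos: [374.1, -363.6, 242.9]
pics/g5raw.png [(np.float64(-96.75), np.float32(-4.7)), (np.float64(-47.0), np.float32(-13.6)), (np.float64(-21.25), np.float32(-0.3)), (np.float64(5.0), np.float32(-12.9)), (np.float64(57.5), np.float32(-4.2))]
```

View pics/f5.png

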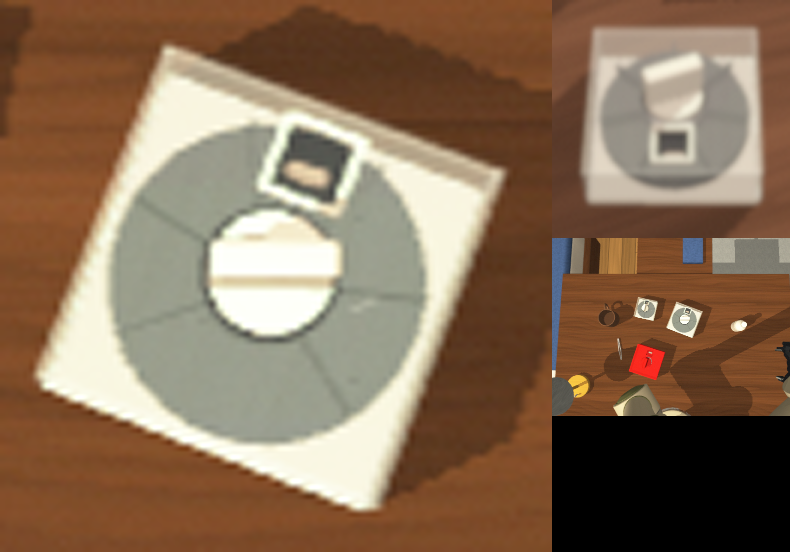

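Run:
```python
from h import *
m=camera_model("top")
def P(x,y,z,k=6): return ray("top",240+(x+.5)/k-.5,130+(y+.5)/k-.5,z)
C=np.array([552.6,-52.1])
def a(x,y,z,k=6):
    p=P(x,y,z,k)[:2]-C;return np.degrees(np.arctan2(p[1],p[0])).round(1),np.hypot(*p).round(1)
print("dose",a(307,173,30),"lip",a(314,161,50))
print("walls",[ (w:=a(*q,32)) and (w[0],round((w[0]+20.3-25.71+180)%51.43,2)) for q in((140,202),(122,327),(345,413),(425,298))])
print("walls0",[ (w:=a(*q,32,6.5)) and (w[0],round((w[0]-57.3-25.71+720)%51.43,2)) for q in((200,160),(122,288),(175,418),(300,475),(432,388),(455,243))])
# polar high-pass walls in top, both images
from scipy.ndimage import gaussian_filter1d as G
from scipy.signal import find_peaks
T=np.array(m["world_from_camera"])
for f in("top0","top5"):
  b=cv2.imread(f"pics/{f}.png");th=np.arange(-180,180,.25);A,R=np.meshgrid(np.radians(th),np.arange(30,58,.5))
  W=np.stack([C[0]+R*np.cos(A),C[1]+R*np.sin(A),32+0*A],-1);c=(W-T[:3,3])@T[:3,:3]
  u=m["cx"]-m["fx"]*c[...,0]/c[...,2];v=m["cy"]+m["fy"]*c[...,1]/c[...,2]
  im=cv2.remap(b.mean(2).astype(np.float32),u.astype(np.float32),v.astype(np.float32),cv2.INTER_CUBIC)
  g=im.mean(0);h=G(g,5)-G(g,30);pk,_=find_peaks(-h,prominence=3);print(f,[(th[i],h[i].round(1)) for i in pk])
# knob height: flange & bar via flange circle; bar-top midpoint
print("bar ends top at z 91.5",P(210,260,91.5).round(1),P(341,258,91.5).round(1))
```

```text
dose (np.float64(-19.1), np.float64(45.5)) lip (np.float64(-20.2), np.float64(46.6))
walls [(np.float64(58.1), np.float64(26.97)), (np.float64(107.6), np.float64(25.04)), (np.float64(-149.4), np.float64(25.19)), (np.float64(-95.2), np.float64(27.96))]
walls0 [(np.float64(31.9), np.float64(0.3)), (np.float64(84.3), np.float64(1.27)), (np.float64(134.8), np.float64(0.34)), (np.float64(-176.5), np.float64(49.05)), (np.float64(-119.8), np.float64(2.89)), (np.float64(-68.3), np.float64(2.96))]
top0 [(np.float64(-174.5), np.float32(-3.6)), (np.float64(-121.25), np.float32(-11.2)), (np.float64(-69.5), np.float32(-7.4)), (np.float64(-48.75), np.float32(-5.4)), (np.float64(-30.25), np.float32(-21.5)), (np.float64(-9.5), np.float32(-25.0)), (np.float64(10.0), np.float32(-14.9)), (np.float64(33.25), np.float32(-9.1)), (np.float64(44.25), np.float32(-4.7)), (np.float64(70.75), np.float32(-5.0)), (np.float64(83.75), np.float32(-10.4)), (np.float64(135.5), np.float32(-5.8))]
top5 [(np.float64(-148.5), np.float32(-8.3)), (np.float64(-112.5), np.float32(-0.6)), (np.float64(-95.75), np.float32(-9.7)), (np.float64(-47.25), np.float32(-9.2)), (np.float64(-31.25), np.float32(-29.6)), (np.float64(-8.75), np.float32(-22.0)), (np.float64(8.75), np.float32(-14.4)), (np.float64(57.75), np.float32(-9.8)), (np.float64(108.75), np.float32(-7.0))]
bar ends top at z 91.5 [552.2 -28.4  91.5] [553.4 -74.8  91.5]
```

The tablet is visible through the window. It lies at about -19.5° against the outlet's -20.2°, roughly 0.5 mm off-centre. Opening the pads may have lifted the knob slightly, so I'll touch its top gently with shut fingers to check that it's fully home.

```bash
python3 -m crank '[[[0.89,0.51,0,0,0,0,0],[0.89,0.51,0,0,0,0,0],[0.89,0.51,0,0,0,0,0],[0.89,0.51,0,0,0,0,0],[0.89,0.51,0,0,0,0,0],[0.89,0.51,0,0,0,0,0],[0.89,0.51,0,0,0,0,0],[0.89,0.51,0,0,0,0,0]]]' 20|head -2
python3 -m crank '[[[0.89,0.51,0,0,0,0,0],[0.89,0.51,0,0,0,0,0],[0.89,0.51,0,0,0,0,0],[0.89,0.51,0,0,0,0,0],[0.89,0.51,0,0,0,0,0],[0.89,0.51,0,0,0,0,0],[0,0,1,0,0,0,0],[0,0,1,0,0,0,0]]]'|head -2
python3 -m crank '[[[0,0,1,0,0,0,0],[0,0,1,0,0,0,0],[0,0,0.8,0,0,0,0],[0,0,0.4,0,0,0,0],[0,0,0.1,0,0,0,0],[0,0,0,0,0,0,0],[0,0,0,0,0,0,0],[0,0,0,0,0,0,0]]]'; python3 s.py
```

```text
time_s: 22.2
eef_pos: [476.9, -185.2, 242.8]
time_s: 23.0
eef_pos: [553.7, -52.3, 192.4]
time_s: 23.8
eef_pos: [553.9, -53.6, 110.9]
ee_rot: [0.001, 0.708, 0.706, 0.0]
force: [-0.2, -1.1, 0.4]
grip_width: -0.003
grip_force: 0.0
z [553.9  -53.62 110.88] F [-0.19 -1.1   0.37] T [-0.022 -0.028  0.014] yaw 89.81
```

Next I'll lower to about 92.5 mm, then step gently.

```bash
python3 -m crank '[[[0,0,0.2,0,0,0,0],[0,0,0.2,0,0,0,0],[0,0,0.15,0,0,0,0],[0,0,0.1,0,0,0,0],[0,0,0.07,0,0,0,0],[0,0,0.02,0,0,0,0],[0,0,0,0,0,0,0],[0,0,0,0,0,0,0]]]'>/dev/null; python3 s.py
```

```text
z [553.58 -53.57  91.56] F [-0.77  0.34  1.08] T [ 0.012  0.009 -0.001] yaw 89.8
```

```bash
python3 -m crank '[[[0,0,0.01,0,0,0,0],[0,0,0.01,0,0,0,0],[0,0,0.01,0,0,0,0],[0,0,0.01,0,0,0,0],[0,0,0,0,0,0,0],[0,0,0,0,0,0,0],[0,0,0,0,0,0,0],[0,0,0,0,0,0,0]]]'>/dev/null; python3 s.py
```

```text
z [553.89 -53.66  91.45] F [-1.82  0.47  8.86] T [0.094 0.333 0.04 ] yaw 89.81
```

The knob top is at 91.5 mm, exactly home. Retreating.

```bash
python3 -m crank '[[[0,0,-0.1,0,0,0,0],[0,0,-0.3,0,0,0,0],[0,0,-0.8,0,0,0,0],[0,0,-1,0,0,0,0],[0,0,-1,0,0,0,0],[0,0,-1,0,0,0,0],[0,0,0,0,0,0,0],[0,0,0,0,0,0,0]]]'|head -4
python3 -c "
from h import *
cv2.imwrite('pics/g6raw.png',capture('scene'))"; python3 walls.py pics/g6raw.png; python3 -c "
from rig import *
print(finish_job())"
```

```text
time_s: 26.2
eef_pos: [553.4, -53.6, 195.6]
ee_rot: [0.0, 0.708, 0.706, 0.0]
force: [-0.2, -0.3, 0.3]
pics/g6raw.png [(np.float64(-96.75), np.float32(-4.9)), (np.float64(-47.0), np.float32(-13.7)), (np.float64(-21.25), np.float32(-0.2)), (np.float64(5.0), np.float32(-13.2)), (np.float64(57.75), np.float32(-4.5))]
the job is handed in; nothing more can be done
None
```

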